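# Run a mask box down the reader's loading track

## Task

Line up the large white mask box with the lane on the loading track, then push it down between the two guide rails until it sits square and fully home against the end stop. Only push it along the plate with the fingertips or the outside of the fingers, never gripping, lifting or tipping it, and let neither the box nor the robot touch either rail. Leave everything else on the table where it is.

Things in the scene. Friction and masses are not known exactly. Their poses are not given: they have to be found in the camera images.
- track: Fixed dark steel plate flat on the table, 460 x 190 x 6 mm, the loading track. Origin: under the plate, on the lane's centre line; x runs down the lane from its mouth to the end stop, y to the left of that, z up. Plate: x -240 to 220, y -95 to 95, top z = 6 mm. The lane between the rails is 134 mm wide (y -67 to 67), from x = -50 (mouth) to 190 (stop); before the mouth the plate is bare.
- mask_box: White plastic box, 110 x 110 x 45 mm, 0.28 to 0.56 kg, loose and flat on the bare plate before the mouth, up to 30 mm off the centre line and turned up to 0.15 rad; slides with moderate friction. Origin: centre of its underside; x roughly down the lane, z up. Home, its origin is at x = 135, y about 0 in the track's frame; centred and square it has 12 mm to spare to each rail.
- rail_left: Left guide rail: fixed steel bar on the plate along the track's x, 250 x 10 x 16 mm. Origin: centre of its underside, at x = 75, y = 72, z = 6 mm in the track's frame. Its top is 22 mm above the table and the box's top 51 mm: fingertips 30 to 36 mm above the table clear the rails and still push the box.
- rail_right: Right guide rail, as the left one. Origin: centre of its underside, at x = 75, y = -72, z = 6 mm in the track's frame.
- mouth (a point): Centre of the lane's mouth on the plate's top, level with the rails' front ends: x = -50, y = 0, z = 6 mm in the track's frame.
- stop (a point): Middle of the end stop's flat face, at plate level: x = 190, y = 0, z = 6 mm in the track's frame. The stop is a fixed steel bar across the lane, 110 mm wide, its top 36 mm above the table. Behind it stands the reader's fixed grey housing, x = 210 to 285 mm, 150 mm wide, 60 mm high.
- dish: Bystander: closed clear plastic dish, 64 mm across, 14 mm high, lying on top of the reader's housing behind the end stop. Origin: centre of its underside.
- loupe: Bystander: black magnifier, 38 mm across, 42 mm high, on the table outside the right rail. Origin: centre of its underside.
- tweezers: Bystander: flat steel tweezers, 135 mm long, 7 mm high, on the table outside the right rail, lying roughly along it. Origin: under its middle, x along it.
- solvent: Bystander: amber bottle, 60 mm across, 130 mm high, on the table to the robot's left. Origin: centre of its underside.
- jar: Bystander: jar, 56 mm across, 70 mm high, far left on the table. Origin: centre of its underside.
- small_box: Bystander: small grey box, 66 x 66 x 30 mm, far right on the table. Not the box to push. Origin: centre of its underside.
- driver: Bystander: screwdriver lying on the table to the robot's right, about 200 mm long. Origin: under it, x along it.
There are look-alikes about, which are no part of the job. Of the things shaped like the mask_box, the white one is meant.

How it is judged:
On the way:
1. the box is wholly inside the lane, between the rails, on its way to the stop (x of mask_box in the frame of track above 0.01 m and y of mask_box in the frame of track between -0.014 and 0.014 m).
At the end, for the whole second after the job is handed in: the mask box lies flat in the lane within 5 mm of the end stop (its origin beyond x = 130 mm in the track's frame), within 0.06 rad of square with the lane, at rest (x of mask_box in the frame of track above 0.13 m and y of mask_box in the frame of track between -0.014 and 0.014 m and z of mask_box in the frame of track below 0.01 m and angle between the x axis of mask_box and the x axis of track, either way round below 0.06 rad and angle between mask_box's own z axis and vertical below 0.05 rad and linear speed of mask_box below 0.01 m/s); the robot touches nothing.
It fails at once if the mask box touches a guide rail (contact force between mask_box and rail_left above 0.2 N or contact force between mask_box and rail_right above 0.2 N).
It fails at once if the robot touches a guide rail (contact force between any of the fingers, the arm and rail_left above 0.2 N or contact force between any of the fingers, the arm and rail_right above 0.2 N).
It fails at once if the mask box is lifted off the plate or tipped (z of mask_box in the frame of track above 0.014 m or angle between mask_box's own z axis and vertical above 0.12 rad).
It fails at once if a bystander is moved more than 20 mm (distance of any of dish, loupe, tweezers, solvent, jar, small_box, driver from where it was at the start of the episode above 0.02 m).
It also fails if it takes over 58 s, if anything falls off the work surface, if the arm or the gripper's body presses on something with over 40 N, if the wrist force passes 120 N, or if a joint passes its speed limit or range.

## Robot

A 7-joint arm with a two-finger parallel gripper is mounted at the origin on the work surface. World frame = base frame: x ahead of the robot, y to its left, z up, the work surface at z = 0. Lengths are in m, angles in rad, forces in N, time in s.
With the tool pointing down it reaches from about 0.4 to 0.925 m from the base axis. Payload 5.6 kg.
Tool frame: the origin (TCP) lies midway between the tips of the shut fingers; the grasp point (between the pads) lies 19 mm behind it; z points along the fingers, y is the direction in which the jaws open and shut (so a half turn about z gives the same grasp; the last joint's range is limited). The gripper opens to 85 mm and grips with 20 to 120 N. Pads are 22 mm wide; open, the fingers measure 114 mm over their backs; the gripper's body (76 mm by 85 mm) begins 54 mm behind the grasp point. The pads swing forward as they close: fully open they stand 13 mm farther back than shut.
Start: joints at [1.21, 0.468, -0.012, 1.603, 0.006, 1.071, -0.056], TCP at [0.203, -0.617, 0.231] pointing down, gripper open.
Joint ranges: [-2.53, 2.53], [-0.31, 2.02], [-1.57, 1.55], [0.28, 2.44], [-1.29, 4.43], [0.15, 1.84], [-2.92, 2.92]. Speed limits (rad/s): [2.57, 2.57, 3.14, 3.14, 3.14, 3.14, 3.14].

## Interface

Orientations are given as a rotation vector (axis times angle).
In Python, from workcell import sensors, get_image, camera_model, sign_off, search_frame, landmark_of gives the robot as it stands.
- The arm moves only by the shell command python3 -m crank 'ROWS' [FORCE]. ROWS is JSON, a list of rows, each a list of 7 numbers: the shift along the tool's x, y, z in m, then the turn, a rotation vector about the tool's x, y, z in rad, then the finger opening in m, from 0 to 0.0854. In form: [[dx, dy, dz, rx, ry, rz, hand], ...]. A call has 1 to 12 rows; each row shifts and turns the commanded pose from where the row before left it, along the tool's axes as they then stand; what a row does not reach is not made up. A row lasts 1/10 s, in which the tool goes at most 50 mm and 8.59 degrees, less where a joint would pass 70% of its speed; a pose out of reach is approached as far as the arm can. A call is refused whole if a number of a shift passes 0.05 or a number of a turn 0.15, either way. A call with a gripper value outside its range is refused whole. The fingers move at their own pace and stop on an object; FORCE is the grip in N (left out, the last holds). Time passes only in rows, so rows that do not move let the fingers close. It gives the time, the measured TCP pose, the force and the opening at its end, in the units of the state.
- sensors.get_obs(): the state, without advancing time (a new reading comes with each control period).
- get_image(name): name is "scene" or "top" or "wrist"; returns the picture (480x640x3 uint8, red, green, blue); there is no depth.
- camera_model(name): a dict with "camera_matrix" (3x3 intrinsics, pixels), "k1" (the pictures are not rectified: a ray, as slopes to the right and down, at radius r is drawn at 1 + k1 r^2 times it, then the intrinsics apply), "extrinsics" (4x4, takes a point from camera to world coordinates); the wrist camera has in their place "hand_eye" (4x4, takes a point from camera to tool coordinates, whose origin is the TCP and whose axes are the flange's). Camera axes: x right, y down, z forward; pixel columns grow to the right and rows downward; lengths in m; the calibration is good to about 2 mm. A picture is of the moment at which its call begins: read the wrist's pose just before it. camera_model takes no time and is no camera call.
- sign_off(): hands the job in, once; it reports no verdict.
Trained networks look in the newest picture that a camera, given by its name, has taken for a name from the list of things; names that differ only in an ending like _2 or _b are one class to them, and where a whole thing is asked for, a point or a joint stands for the part that bears it (a point fixed in the world has none). Each returns a list of dicts, best first, with "score" (0 to 1); they miss things now and then, are a little off and sometimes report something else, mostly with a low value. They report only what shows in the picture. A call takes as long as a camera call. They do not tell look-alikes from the thing itself.
- search_frame(query, camera): "point" ([x, y, z] in m, in world coordinates, good to about 4 mm: the middle of the surface that is visible of it).
- landmark_of(query, camera): "point" ([x, y, z] in m, in world coordinates, good to about 4 mm: a listed point, or the origin of a listed thing).
The state is a dict: "t": time; "joint_pos": joint angles; "joint_velocities": joint speeds; "effort": joint torques, N m; "ee_pos": TCP position; "tcp_rot": TCP orientation; "ft_force": force on the tool from outside, world axes, zero at the start; "moment": the same for the moment, N m; "finger_gap": opening from 0.0 (shut) to 1.0 (fully open).
Only numpy, scipy, OpenCV 4.12 (cv2) and the standard library are available. Lean on these libraries where they do the work, as an engineer would, in place of code of your own. Each camera call takes 0.05 s, during which the arm holds its last target.

## Working session

There is one attempt and no reset: what is moved stays moved. The work goes in short steps, Python scripts to look and compute and a shell command to move; the robot and the scene stay as the last step left them, time stands still between calls to the robot, and variables do not carry over. Pictures are saved under pics/ and viewed, and the job is handed in when it is done.

```bash
mkdir -p pics; ls; python3 - <<'E'
from workcell import *
import cv2
o=sensors.get_obs()
print({k:o[k] for k in ("t","ee_pos","tcp_rot","finger_gap","ft_force")})
for c in ("top","scene"):
    im=get_image(c); cv2.imwrite(f"pics/{c}0.png",im[:,:,::-1])
    m=camera_model(c); print(c,m)
for q in ("mask_box","mouth","stop","track","rail_left","rail_right"):
    print(q,[(r["score"],r["point"]) for r in landmark_of(q,"top")][:3])
E
```

```text
pics
{'t': 0.0, 'ee_pos': array([ 0.2028671 , -0.61692858,  0.23032941]), 'tcp_rot': array([-3.10029910e+00, -4.96674124e-01,  5.93828956e-04]), 'finger_gap': 0.9962682552161578, 'ft_force': array([0.24390537, 1.55915036, 0.69983763])}
top {'camera_matrix': array([[517.53929223,   0.        , 311.78193984],
       [  0.        , 517.53929223, 237.38250343],
       [  0.        ,   0.        ,   1.        ]]), 'k1': -0.13767638583548575, 'extrinsics': array([[ 0.00409814, -0.99450409,  0.10461752,  0.39802532],
       [-0.99997957, -0.00356242,  0.0053071 , -0.05925538],
       [-0.00490524, -0.10463713, -0.99449837,  1.22711552],
       [ 0.        ,  0.        ,  0.        ,  1.        ]])}
scene {'camera_matrix': array([[472.16304554,   0.        , 319.2962248 ],
       [  0.        , 472.16304554, 244.13148954],
       [  0.        ,   0.        ,   1.        ]]), 'k1': -0.03762332529335252, 'extrinsics': array([[-0.45314861,  0.50975169, -0.73130674,  1.33792986],
       [ 0.89142672,  0.26265607, -0.36928335,  0.38814472],
       [ 0.00383934, -0.8192466 , -0.57342851,  0.71183417],
       [ 0.        ,  0.        ,  0.        ,  1.        ]])}
mask_box [(0.94, [0.7914, 0.3277, 0.0024]), (0.9, [0.5023, -0.1058, 0.0071]), (0.87, [0.2278, -0.2993, -0.0034])]
mouth []
stop [(0.9, [0.4287, 0.2123, 0.0026]), (0.58, [0.5652, 0.2084, -0.0002]), (0.38, [0.381, 0.0817, 0.0074])]
track [(0.76, [0.4633, 0.0313, -0.0006]), (0.58, [0.4239, 0.2107, 0.0021])]
rail_left [(0.73, [0.3801, 0.0803, 0.0057])]
rail_right [(0.75, [0.5236, 0.1166, 0.0044])]
```

View pics/top0.png

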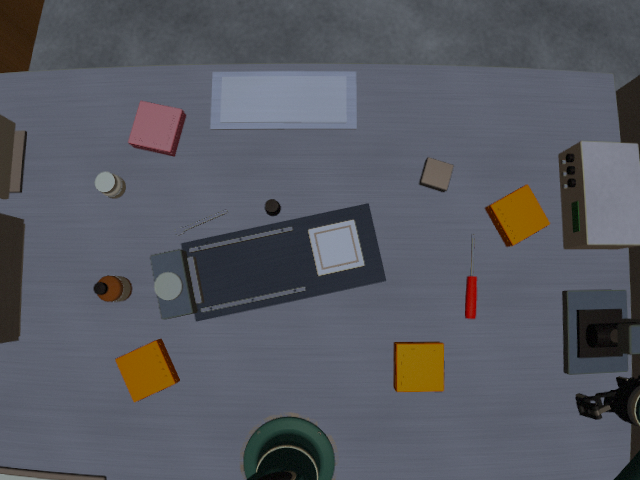

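View pics/scene0.png

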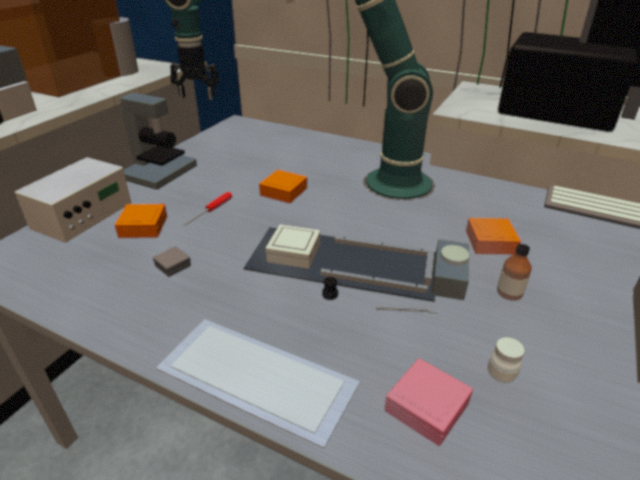

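The top view shows the white box at about (337,247) on the bare right end of the plate. The rails run left to the stop (195,280), with the housing and dish at (170,285). Next I'll zoom in and fit the geometry.

```bash
python3 - <<'E'
import cv2
im=cv2.imread("pics/top0.png")
c=im[195:330,145:395]
cv2.imwrite("pics/z0.png",cv2.resize(c,None,fx=3.2,fy=3.2,interpolation=cv2.INTER_CUBIC))
E
```

```text
(no output)
```

View pics/z0.png

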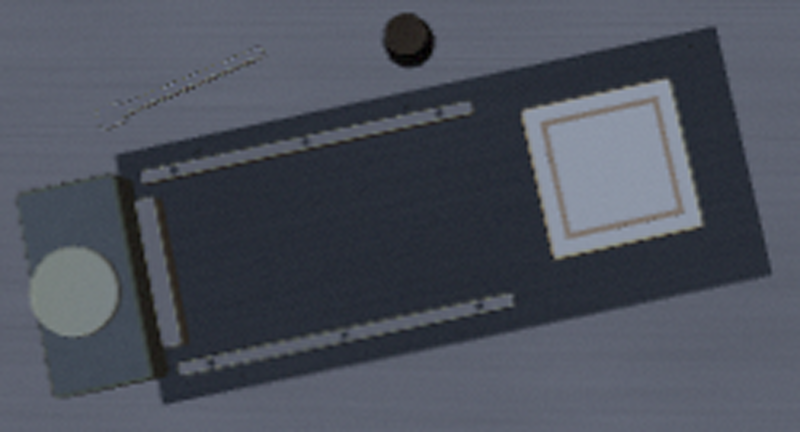

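```bash
cat > h.py <<'E'
import numpy as np, cv2
from scipy.optimize import least_squares
from scipy.spatial.transform import Rotation as R
from workcell import *
def und(m,uv):
    K=m["camera_matrix"]; D=np.array([m["k1"],0,0,0,0.])
    return cv2.undistortPoints(np.array(uv,float).reshape(-1,1,2),K,D,criteria=(3,100,1e-10)).reshape(-1,2)
def proj(m,P):
    E=np.linalg.inv(m["extrinsics"]); q=np.asarray(P)@E[:3,:3].T+E[:3,3]
    s=q[:,:2]/q[:,2:]; s=s*(1+m["k1"]*(s**2).sum(1,keepdims=True)); K=m["camera_matrix"]
    return s*[K[0,0],K[1,1]]+[K[0,2],K[1,2]]
def toplane(m,uv,z):
    n=und(m,uv); d=np.c_[n,np.ones(len(n))]@m["extrinsics"][:3,:3].T; c=m["extrinsics"][:3,3]
    return (c+d*((z-c[2])/d[:,2])[:,None])[:,:2]
def T2(p,P):
    c,s=np.cos(p[2]),np.sin(p[2]); P=np.asarray(P,float)
    return np.c_[p[0]+c*P[:,0]-s*P[:,1],p[1]+s*P[:,0]+c*P[:,1],P[:,2]]
def box(im,m,tag=None,near=None):
    hsv=cv2.cvtColor(im,cv2.COLOR_RGB2HSV)
    mk=((im.min(2)>130)).astype(np.uint8); mk=cv2.morphologyEx(mk,cv2.MORPH_CLOSE,np.ones((7,7)))
    n,l,st,ce=cv2.connectedComponentsWithStats(mk)
    out=[]
    for i in range(1,n):
        if 900<st[i,4]<4000:
            ct=cv2.findContours((l==i).astype(np.uint8),cv2.RETR_EXTERNAL,cv2.CHAIN_APPROX_NONE)[0][0]
            w=toplane(m,ct.reshape(-1,2),0.051)
            r=cv2.minAreaRect((w*1000).astype(np.float32)); out.append((ce[i].round(0),r))
    return out
E
python3 - <<'E'
from h import *
im=cv2.imread("pics/top0.png")[:,:,::-1].copy(); m=camera_model("top")
z=np.array([[715,28],[770,272],[472,108],[142,176],[514,300],[180,368]],float)
uv=(z+.5)/3.2-.5+[145,195]
P=[[-240,-95,6],[-240,95,6],[-50,-72,22],[200,-72,22],[-50,72,22],[200,72,22]]
P=np.array(P)/1000
f=lambda p:(proj(m,T2(p,P))-uv).ravel()
s=least_squares(f,[0.46,0.03,1.7]); print(s.x,f(s.x).reshape(-1,2).round(1).tolist())
np.save("track.npy",s.x)
for c,r in box(im,m): print(c,r)
zb=np.array([[522,108],[669,79],[703,227],[556,258]])
w=toplane(m,(zb+.5)/3.2-.5+[145,195],.051); print(w,np.linalg.norm(w-np.roll(w,1,0),axis=1))
p=s.x; c=w.mean(0)-p[:2]; print("box in track",np.cos(p[2])*c[0]+np.sin(p[2])*c[1],-np.sin(p[2])*c[0]+np.cos(p[2])*c[1])
d=w[0]-w[1]+w[3]-w[2]; print("yaw rel",np.arctan2(d[1],d[0])-p[2])
o=sensors.get_obs(); print(R.from_rotvec(o["tcp_rot"]).as_matrix().round(3))
E
```

```text
[0.46632553 0.02641951 1.7856067 ] [[0.3, -0.6], [0.7, 0.9], [0.2, -0.6], [-0.3, 0.3], [-0.2, -0.4], [-0.7, 0.5]]Traceback (most recent call last):
  File "<stdin>", line 10, in <module>
  File "h.py", line 26, in box
    w=toplane(m,ct.reshape(-1,2),0.051)
  File "h.py", line 13, in toplane
    n=und(m,uv); d=np.c_[n,np.ones(len(n))]@m["extrinsics"][:3,:3].T; c=m["extrinsics"][:3,3]
  File "h.py", line 7, in und
    return cv2.undistortPoints(np.array(uv,float).reshape(-1,1,2),K,D,criteria=(3,100,1e-10)).reshape(-1,2)
           ~~~~~~~~~~~~~~~~~~~^^^^^^^^^^^^^^^^^^^^^^^^^^^^^^^^^^^^^^^^^^^^^^^^^^^^^^^^^^^^^^^
cv2.error: OpenCV(4.12.0) :-1: error: (-5:Bad argument) in function 'undistortPoints'
> Overload resolution failed:
>  - undistortPoints() got an unexpected keyword argument 'criteria'
>  - undistortPoints() got an unexpected keyword argument 'criteria'
```

```bash
sed -i 's/,criteria=(3,100,1e-10)//' h.py
python3 - <<'E'
from h import *
im=cv2.imread("pics/top0.png")[:,:,::-1].copy(); m=camera_model("top"); p=np.load("track.npy")
def rel(w):
    c=np.array(w)-p[:2]; return np.cos(p[2])*c[0]+np.sin(p[2])*c[1],-np.sin(p[2])*c[0]+np.cos(p[2])*c[1]
for c,r in box(im,m): print(c,r,rel(np.array(r[0])/1000), (r[2]-np.degrees(p[2])+45)%90-45)
zb=np.array([[522,108],[669,79],[703,227],[556,258]])
w=toplane(m,(zb+.5)/3.2-.5+[145,195],.051); print(w,np.linalg.norm(w-np.roll(w,1,0),axis=1))
print("box in track",rel(w.mean(0)))
d=w[0]-w[1]+w[3]-w[2]; print("yaw rel",np.arctan2(d[1],d[0])-p[2])
o=sensors.get_obs(); print(R.from_rotvec(o["tcp_rot"]).as_matrix().round(3))
# overlay of fit
v=im[:,:,::-1].copy()
def line(P,col):
    q=proj(m,T2(p,np.array(P)/1000)); q=((q-[145,195]+.5)*3.2-.5).round().astype(int)
    cv2.polylines(c,[q.reshape(-1,1,2)],True,col,1)
c=cv2.resize(v[195:330,145:395],None,fx=3.2,fy=3.2,interpolation=cv2.INTER_CUBIC)
line([[-240,-95,6],[-240,95,6],[220,95,6],[220,-95,6]],(0,255,255))
for s in(1,-1): line([[-50,s*67,22],[-50,s*77,22],[200,s*77,22],[200,s*67,22]],(0,255,0))
line([[190,-55,36],[190,55,36],[200,55,36],[200,-55,36]],(0,0,255))
line([[210,-75,60],[210,75,60],[285,75,60],[285,-75,60]],(255,0,255))
cv2.imwrite("pics/z1.png",c)
E
```

```text
[336. 247.] ((500.22747802734375, -108.13273620605469), (107.25806427001953, 106.48812866210938), 12.526192665100098) (np.float64(-0.1386864242774416), np.float64(-0.004441321261096056)) 0.21846486580237467
[[ 0.54237956 -0.04373491]
 [ 0.56372106 -0.14905609]
 [ 0.4576402  -0.17282632]
 [ 0.43532875 -0.06836537]] [0.10984778 0.10746167 0.10871142 0.10681709]
box in track (np.float64(-0.13894294276333477), np.float64(-0.003914442489054398))
yaw rel -0.009651020143703892
[[ 0.95   0.312 -0.   ]
 [ 0.312 -0.95   0.   ]
 [-0.    -0.    -1.   ]]
```

View pics/z1.png

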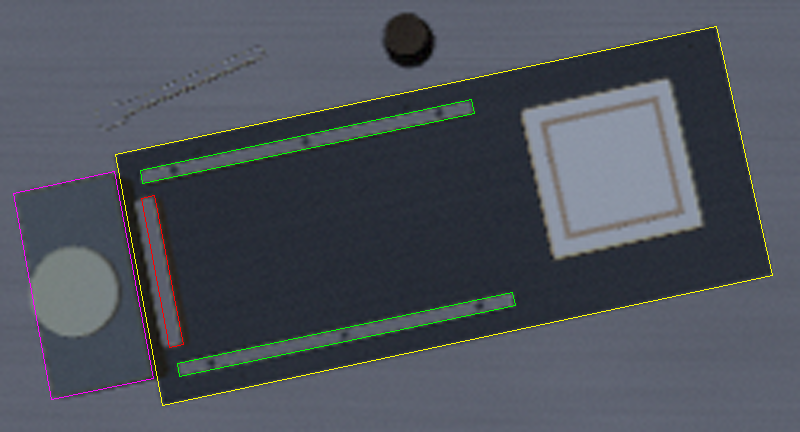

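The fit overlay matches the rails, plate and housing closely. The box sits at track (-139, -4) mm and is almost square. I'll rotate the tool so the jaws span across the lane, stand behind the box, and push flush with both fingers.

```bash
cat >> h.py <<'E'
def delta(tx,ty,tz):
    p=np.load("track.npy"); o=sensors.get_obs(); Q=R.from_rotvec(o["tcp_rot"]).as_matrix()
    g=T2(p,[[tx,ty,tz]])[0]; c=o["ee_pos"]; a=np.array([np.cos(p[2]),np.sin(p[2])])
    W=np.column_stack([[a[0],a[1],0],[a[1],-a[0],0],[0,0,-1]])
    rv=R.from_matrix(Q.T@W).as_rotvec()
    d=c[:2]-p[:2]
    print("t",round(o["t"],2),"tcp track",np.round([a@d,-a[1]*d[0]+a[0]*d[1],c[2]],4),"goal world",g.round(4),"tool delta",(Q.T@(g-c)).round(4),"turn",rv.round(4),"F",np.round(o["ft_force"],1),"gap",round(o["finger_gap"],3))
E
python3 -c "
from h import *
delta(-.245,-.004,.23)"
python3 -m crank '[[0,0,0,0,0,-0.147,0.06],[0,0,0,0,0,-0.147,0.06],[0,0,0,0,0,-0.147,0.06],[0,0,0,0,0,-0.147,0.06],[0,0,0,0,0,-0.147,0.06],[0,0,0,0,0,-0.147,0.06],[0,0,0,0,0,-0.147,0.06],[0,0,0,0,0,-0.147,0.06],[0,0,0,0,0,-0.147,0.06],[0,0,0,0,0,-0.147,0.06],[0,0,0,0,0,0,0.06]]'
python3 -c "
from h import *
delta(-.245,-.004,.23)"
```

```text
t 0.4 tcp track [-0.5729  0.3945  0.2311] goal world [ 0.5225 -0.2121  0.23  ] tool delta [ 0.4301 -0.2852  0.0012] turn [-2.0000e-04 -1.0000e-04 -1.4679e+00] F [-0.6 -0.9  0.2] gap 1.001
t: 1.5
ee_pos: [0.2029, -0.6175, 0.2312]
tcp_rot: [1.968, 2.449, 0.001]
ft_force: [-0.3, 0.1, 0.2]
finger_gap: 0.702
t 1.5 tcp track [-0.573   0.3946  0.2312] goal world [ 0.5225 -0.2121  0.23  ] tool delta [0.3271 0.3994 0.0014] turn [ 0.0003 -0.0001  0.0022] F [-0.3  0.1  0.2] gap 0.702
```

```bash

python3 -m crank '[[0.0272,0.0333,0,0,0,0,0.06],[0.0272,0.0333,0,0,0,0,0.06],[0.0272,0.0333,0,0,0,0,0.06],[0.0272,0.0333,0,0,0,0,0.06],[0.0272,0.0333,0,0,0,0,0.06],[0.0272,0.0333,0,0,0,0,0.06],[0.0272,0.0333,0,0,0,0,0.06],[0.0272,0.0333,0,0,0,0,0.06],[0.0272,0.0333,0,0,0,0,0.06],[0.0272,0.0333,0,0,0,0,0.06],[0.0272,0.0333,0,0,0,0,0.06],[0.0272,0.0333,0,0,0,0,0.06]]'
python3 -m crank '[[0,0,0,0,0,0,0.06]]'
python3 -c "
from h import *
delta(-.245,-.004,.033)
cv2.imwrite('pics/t1.png',get_image('top')[:,:,::-1])
im=get_image('wrist');cv2.imwrite('pics/w1.png',im[:,:,::-1])"
```

```text
t: 2.7
ee_pos: [0.5239, -0.2114, 0.2315]
tcp_rot: [1.973, 2.444, -0.0]
ft_force: [0.6, 0.4, 1.1]
finger_gap: 0.703
t: 2.8
ee_pos: [0.5267, -0.2058, 0.2319]
tcp_rot: [1.96, 2.455, 0.007]
ft_force: [0.0, 0.5, -0.1]
finger_gap: 0.697
t 2.8 tcp track [-0.2398 -0.0095  0.2319] goal world [ 0.5225 -0.2121  0.033 ] tool delta [-0.0056 -0.0063  0.1988] turn [ 0.0037 -0.0023  0.0084] F [ 0.   0.5 -0.1] gap 0.697
```

View pics/t1.png

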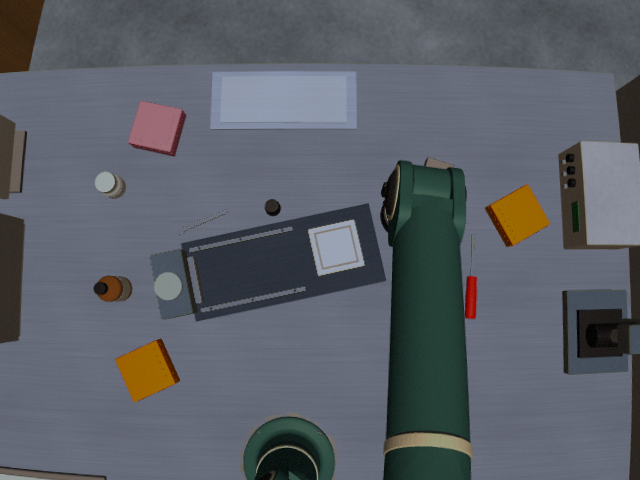

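View pics/w1.png

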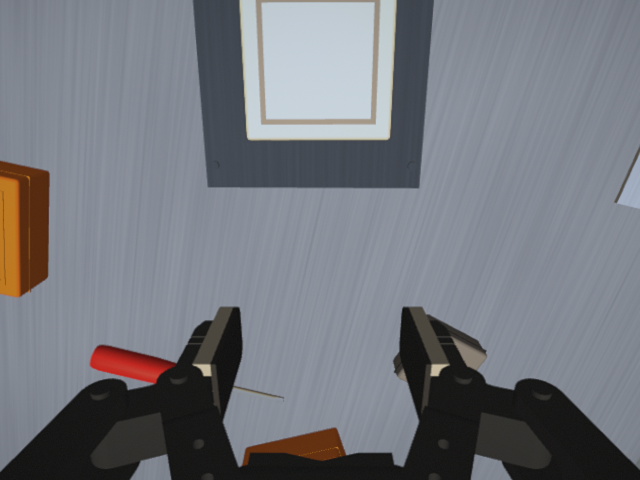

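The top view shows the gripper standing behind the plate's right edge. In the wrist view both fingers are open and the box ahead looks square to the plate. I'll check the wrist camera's overhang, let the arm settle, then descend.

```bash

python3 -m crank '[[-0.002,-0.003,0.02,0,0,0.004,0.06],[0,0,0.04,0,0,0,0.06],[0,0,0.04,0,0,0,0.06],[0,0,0.03,0,0,0,0.06],[0,0,0.02,0,0,0,0.06],[0,0,0.01,0,0,0,0.06],[0,0,0,0,0,0,0.06],[0,0,0,0,0,0,0.06]]'
python3 -c "
from h import *
print(camera_model('wrist')['hand_eye'].round(3).tolist())
delta(-.245,-.004,.034)"
```

```text
t: 3.7
ee_pos: [0.5209, -0.2162, 0.0721]
tcp_rot: [1.974, 2.442, 0.0]
ft_force: [1.1, -0.4, 0.2]
finger_gap: 0.705
[[-0.001, -0.946, -0.325, 0.084], [1.0, -0.001, -0.001, -0.0], [0.0, -0.325, 0.946, -0.142], [0.0, 0.0, 0.0, 1.0]]
t 3.7 tcp track [-0.2487 -0.0016  0.0721] goal world [ 0.5225 -0.2121  0.034 ] tool delta [0.0037 0.0023 0.0381] turn [ 0.0009  0.001  -0.0035] F [ 1.1 -0.4  0.2] gap 0.705
```

```bash

python3 -m crank '[[0.002,0.002,0.015,0,0,-0.003,0.06],[0.002,0,0.015,0,0,0,0.06],[0,0,0.008,0,0,0,0.06],[0,0,0,0,0,0,0.06],[0,0,0,0,0,0,0.06]]'
python3 -c "
from h import *
delta(-.205,-.004,.034)
cv2.imwrite('pics/w2.png',get_image('wrist')[:,:,::-1]);cv2.imwrite('pics/s2.png',get_image('scene')[:,:,::-1])"
```

```text
t: 4.2
ee_pos: [0.5216, -0.2108, 0.0329]
tcp_rot: [-1.968, -2.448, 0.0]
ft_force: [0.5, -0.1, 0.6]
finger_gap: 0.698
t 4.2 tcp track [-0.2435 -0.0034  0.0329] goal world [ 0.5139 -0.173   0.034 ] tool delta [ 0.0385  0.0006 -0.0011] turn [-0.0005 -0.0004  0.0013] F [ 0.5 -0.1  0.6] gap 0.698
```

View pics/w2.png

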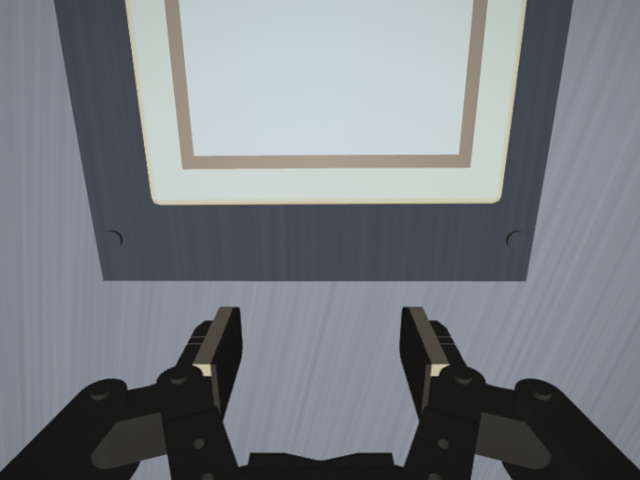

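View pics/s2.png

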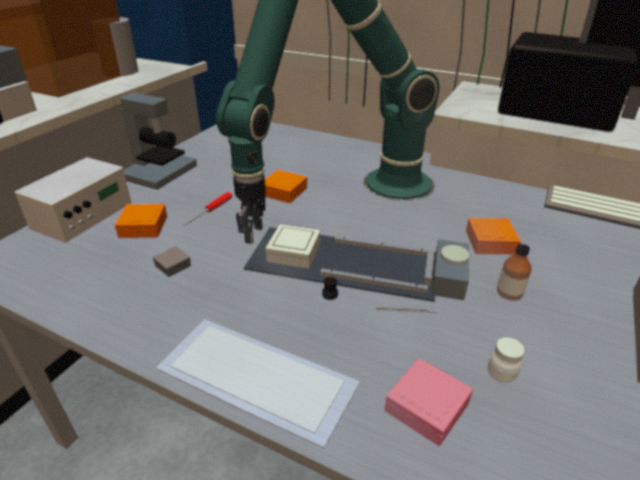

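The wrist view shows both fingertips (220,310 and 420,310) square behind the box's rear edge (152–500, row 204). I'll start pushing slowly, drifting slightly left.

```bash

python3 -m crank '[[0.008,0,0,0,0,0,0.06],[0.01,0,0,0,0,0,0.06],[0.01,0,0,0,0,0,0.06],[0.005,0,0,0,0,0,0.06],[0.005,0,0,0,0,0,0.06],[0.005,0,0,0,0,0,0.06],[0.006,-0.0005,0,0,0,0,0.06],[0.006,-0.0005,0,0,0,0,0.06],[0.006,-0.0005,0,0,0,0,0.06],[0.004,-0.0005,0,0,0,0,0.06],[0,0,0,0,0,0,0.06]]'
cat > chk.py <<'E'
from h import *
import sys
delta(float(sys.argv[1]),float(sys.argv[2]),.034)
p=np.load("track.npy"); im=get_image('top'); m=camera_model("top"); n=sys.argv[3]
a=np.array([np.cos(p[2]),np.sin(p[2])])
for c,r in box(im,m):
    w=np.array(r[0])/1000-p[:2]; print("box",c,"track",(a@w).round(4),(a[0]*w[1]-a[1]*w[0]).round(4),"yaw deg",round((r[2]-np.degrees(p[2])+45)%90-45,2),"size",np.round(r[1],1))
cv2.imwrite(f'pics/tz{n}.png',cv2.resize(im[180:340,140:400,::-1],None,fx=3,fy=3,interpolation=cv2.INTER_CUBIC))
cv2.imwrite(f'pics/w{n}.png',get_image('wrist')[:,:,::-1])
E
python3 chk.py .0 0 3
```

```text
t: 5.4
ee_pos: [0.5056, -0.1469, 0.0333]
tcp_rot: [-1.968, -2.448, -0.0]
ft_force: [0.0, -0.8, 0.1]
finger_gap: 0.704
t 5.4 tcp track [-0.1777 -0.0014  0.0333] goal world [0.4663 0.0264 0.034 ] tool delta [ 0.1777 -0.0011 -0.0006] turn [-0.0001 -0.0007  0.0019] F [ 0.  -0.8  0.1] gap 0.704
box [321. 252.] track -0.1077 -0.0023 yaw deg 0.25 size [107.9  98.1]
```

View pics/w3.png

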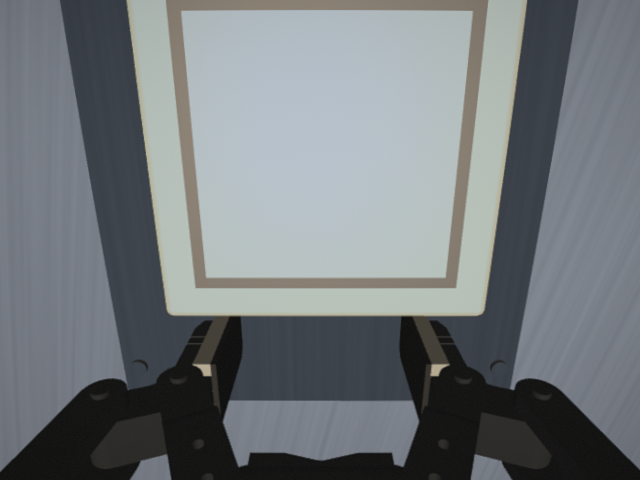

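View pics/tz3.png

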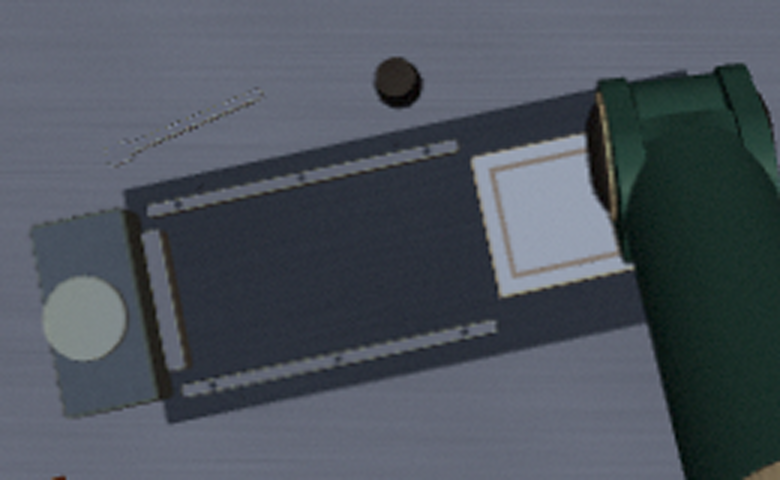

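The box moved with the fingers, square and at y ≈ -2 mm, with its front edge just short of the mouth. I'll continue.

```bash

python3 -m crank '[[0.006,-0.0004,0,0,0,0,0.06],[0.008,-0.0004,0,0,0,0,0.06],[0.008,-0.0004,0,0,0,0,0.06],[0.008,-0.0004,0,0,0,0,0.06],[0.008,-0.0004,0,0,0,0.001,0.06],[0.008,0,0,0,0,0.001,0.06],[0.008,0,0,0,0,0,0.06],[0.008,0,0,0,0,0,0.06],[0.006,0,0,0,0,0,0.06],[0.004,0,0,0,0,0,0.06],[0,0,0,0,0,0,0.06]]'
python3 chk.py .069 0 4
```

```text
t: 6.6
ee_pos: [0.4884, -0.0769, 0.0334]
tcp_rot: [-1.97, -2.447, -0.001]
ft_force: [1.5, 0.9, -0.3]
finger_gap: 0.706
t 6.6 tcp track [-0.1057  0.0005  0.0334] goal world [0.4516 0.0938 0.034 ] tool delta [ 0.1747  0.0005 -0.0005] turn [ 0.0001 -0.0006  0.0002] F [ 1.5  0.9 -0.3] gap 0.706
box [286. 261.] track -0.0255 -0.0007 yaw deg 0.2 size [107.7  77.3]
```

View pics/w4.png

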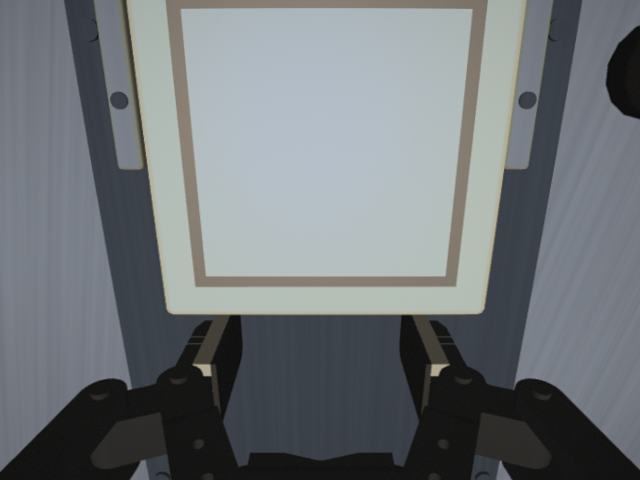

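View pics/tz4.png

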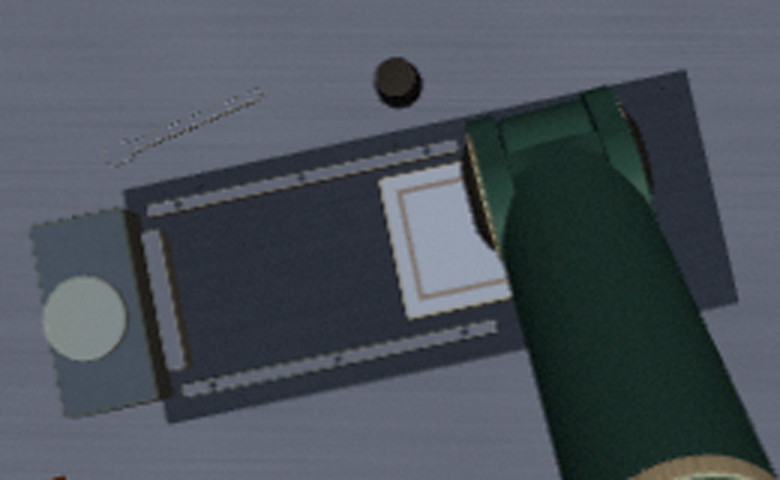

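The box entered the lane centred (y ≈ -0.7 mm, yaw ≈ 0.2°), with even gaps to both rails in the wrist view.

```bash

python3 -m crank '[[0.006,0,0,0,0,0,0.06],[0.009,0,0,0,0,0,0.06],[0.01,0,0,0,0,0,0.06],[0.01,0,0,0,0,0,0.06],[0.01,0,0,0,0,0,0.06],[0.01,0,0,0,0,0,0.06],[0.01,0,0,0,0,0,0.06],[0.01,0,0,0,0,0,0.06],[0.01,0,0,0,0,0,0.06],[0.008,0,0,0,0,0,0.06],[0.005,0,0,0,0,0,0.06],[0,0,0,0,0,0,0.06]]'
python3 chk.py .069 0 5
```

```text
t: 7.9
ee_pos: [0.4673, 0.0192, 0.0332]
tcp_rot: [-1.969, -2.447, -0.001]
ft_force: [0.5, 0.7, 0.4]
finger_gap: 0.705
t 7.9 tcp track [-0.0073  0.0006  0.0332] goal world [0.4516 0.0938 0.034 ] tool delta [ 0.0763  0.0006 -0.0007] turn [-0.     -0.001   0.0005] F [0.5 0.7 0.4] gap 0.705
```

View pics/tz5.png

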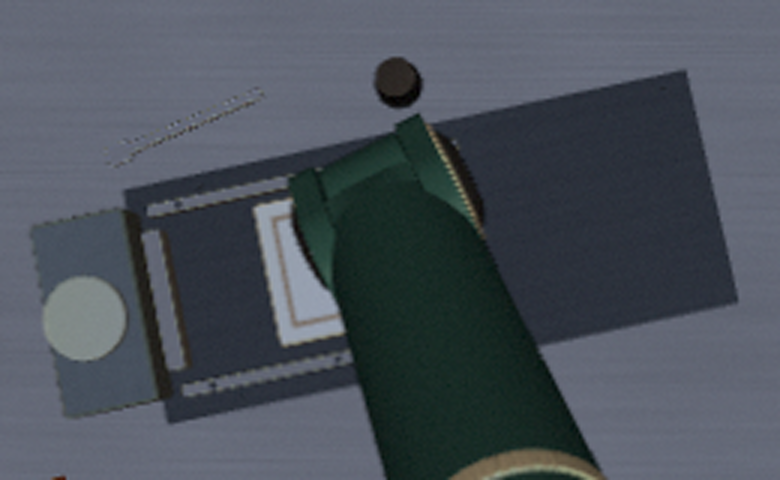

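View pics/w5.png

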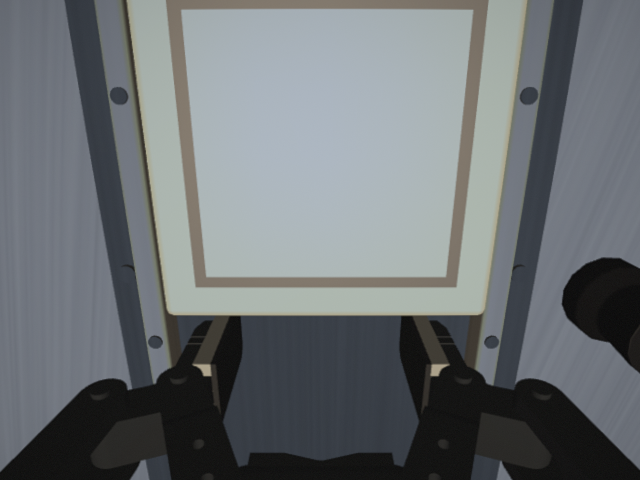

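The box is centred mid-lane. I'll approach the stop and slow down.

```bash

python3 -m crank '[[0.006,0,0,0,0,0,0.06],[0.009,0,0,0,0,0,0.06],[0.01,0,0,0,0,0,0.06],[0.01,0,0,0,0,0,0.06],[0.01,0,0,0,0,0,0.06],[0.008,0,0,0,0,0,0.06],[0.005,0,0,0,0,0,0.06],[0.004,0,0,0,0,0,0.06],[0.003,0,0,0,0,0,0.06],[0.002,0,0,0,0,0,0.06],[0,0,0,0,0,0,0.06]]'
for i in 1 2; do python3 -m crank '[[0.002,0,0,0,0,0,0.06],[0.002,0,0,0,0,0,0.06],[0,0,0,0,0,0,0.06]]'; done
python3 chk.py .069 0 6
```

```text
t: 9.1
ee_pos: [0.4534, 0.0835, 0.0333]
tcp_rot: [-1.971, -2.446, -0.0]
ft_force: [-0.2, -1.2, -0.5]
finger_gap: 0.703
t: 9.4
ee_pos: [0.4526, 0.0873, 0.0333]
tcp_rot: [-1.972, -2.446, -0.0]
ft_force: [1.4, -2.0, -0.4]
finger_gap: 0.702
t: 9.7
ee_pos: [0.4517, 0.0915, 0.0333]
tcp_rot: [-1.971, -2.446, -0.001]
ft_force: [-0.1, -1.9, -0.3]
finger_gap: 0.702
t 9.7 tcp track [0.0667 0.0004 0.0333] goal world [0.4516 0.0938 0.034 ] tool delta [ 0.0023  0.0004 -0.0007] turn [ 0.0002 -0.0003 -0.0006] F [-0.1 -1.9 -0.3] gap 0.702
```

View pics/tz6.png

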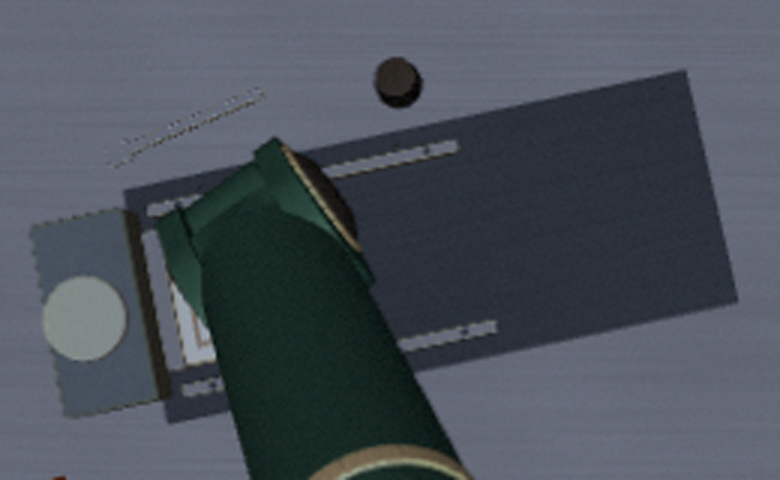

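The box is almost at the stop. I'll creep in 1 mm rows and watch the force.

```bash

for i in 1 2 3; do python3 -m crank '[[0.001,0,0,0,0,0,0.06],[0.0,0,0,0,0,0,0.06]]' | grep -E "ee_pos|force"; done
python3 -c "
from h import *
delta(.069,0,.034)"
```

```text
ee_pos: [0.4516, 0.092, 0.0333]
ft_force: [-0.2, -3.2, -0.0]
ee_pos: [0.4514, 0.0929, 0.0333]
ft_force: [0.6, -4.2, 1.3]
ee_pos: [0.4511, 0.094, 0.0333]
ft_force: [0.5, -4.3, 0.3]
t 10.4 tcp track [0.0693 0.0005 0.0333] goal world [0.4516 0.0938 0.034 ] tool delta [-0.0003  0.0005 -0.0007] turn [ 0.      0.     -0.0009] F [ 0.5 -4.3  0.3] gap 0.704
```

```bash

for i in 1 2 3; do python3 -m crank '[[0.001,0,0,0,0,0,0.06],[0.0,0,0,0,0,0,0.06]]' | grep -E "ee_pos|force"; done
python3 chk.py .069 0 7
```

```text
ee_pos: [0.451, 0.0946, 0.0333]
ft_force: [1.3, -4.5, 0.5]
ee_pos: [0.451, 0.0947, 0.0333]
ft_force: [1.0, -7.7, 1.2]
ee_pos: [0.451, 0.0947, 0.0333]
ft_force: [3.4, -9.5, 1.0]
t 11.0 tcp track [0.0699 0.0004 0.0333] goal world [0.4516 0.0938 0.034 ] tool delta [-0.0009  0.0004 -0.0007] turn [-0.0004  0.003  -0.0017] F [ 3.4 -9.5  1. ] gap 0.702
```

View pics/w7.png

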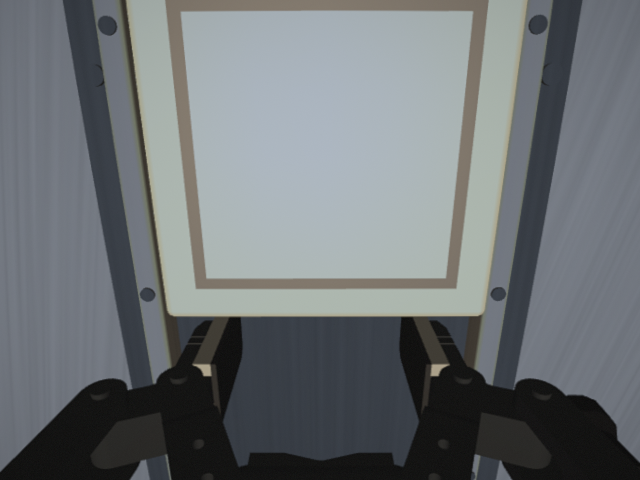

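The TCP has stopped at x ≈ 70 mm while the force climbs, so the box is home. I'll back straight off, lift and clear the view.

```bash

python3 -m crank '[[-0.005,0,0,0,0,0,0.06],[-0.01,0,0,0,0,0,0.06],[-0.015,0,0,0,0,0,0.06],[-0.015,0,-0.005,0,0,0,0.06],[-0.005,0,-0.03,0,0,0,0.06],[0,0,-0.04,0,0,0,0.06],[0,0,-0.04,0,0,0,0.06],[-0.04,0,-0.02,0,0,0,0.06],[-0.045,0,0,0,0,0,0.06],[-0.045,0,0,0,0,0,0.06],[-0.045,0,0,0,0,0,0.06],[-0.03,0,0,0,0,0,0.06]]'
python3 -m crank '[[0,0,0,0,0,0,0.06],[0,0,0,0,0,0,0.06],[0,0,0,0,0,0,0.06]]'
python3 chk.py .069 0 8
```

```text
t: 12.3
ee_pos: [0.5047, -0.1556, 0.1683]
tcp_rot: [1.974, 2.443, 0.0]
ft_force: [0.9, -0.1, -0.4]
finger_gap: 0.705
t: 12.6
ee_pos: [0.5044, -0.1507, 0.1681]
tcp_rot: [-1.968, -2.447, -0.001]
ft_force: [-0.4, 0.9, -0.1]
finger_gap: 0.705
t 12.6 tcp track [-0.1812  0.0005  0.1681] goal world [0.4516 0.0938 0.034 ] tool delta [0.25   0.0008 0.1344] turn [ 0.     -0.001   0.0012] F [-0.4  0.9 -0.1] gap 0.705
box [219. 273.] track 0.1356 -0.0011 yaw deg 0.01 size [107.1 107.8]
```

View pics/tz8.png

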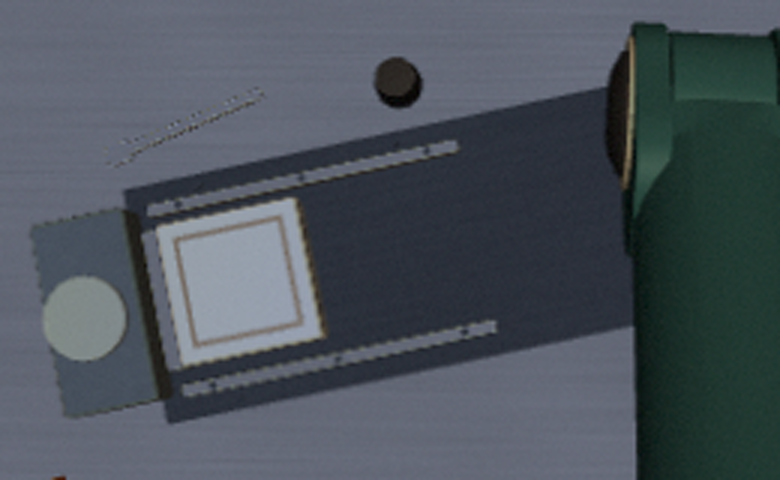

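The box sits square against the stop at track (135.6, -1.1) mm with yaw ≈ 0°. The bystanders in this view haven't moved, and the arm is clear.

```bash
python3 -c "
from workcell import *
print(sign_off())"
```

```text
the job is handed in; nothing more can be done
None
```

The white mask box is home against the end stop, and I handed the job in at about 12.6 s of the 58 s allowed. I pushed it from behind with both fingertips about 33 mm above the table, drifting it a few millimetres left to centre it before the mouth. I did not grip or lift it.

- **At the stop:** the tool stopped advancing while the force rose to about 10 N. I then backed straight off and lifted clear.
- **Final position:** the top camera put the box at x = 135.6 mm, y = -1.1 mm and yaw ≈ 0° in the track's frame. That x is 0.6 mm past nominal home, within the camera's accuracy.
- **Rails and bystanders:** the wrist pictures showed even gaps to both rails. The dish, loupe and tweezers had not visibly moved. I did not re-check the solvent, jar, small box or driver at the end; the gripper passed well above the driver.
- **Discrepancies:** no check failed. The box position readings taken during the push were biased because the arm partly hid the box. For those steps I relied on the tool position and the wrist view.

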